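Clear the stirrer plate with the hanging scraper and load the vessels

ROBOT

A 6-joint arm with a two-finger parallel gripper is mounted at the origin on the work surface. World frame = base frame: x ahead of the robot, y to its left, z up, the work surface at z = 0. Lengths are in m, angles in rad, forces in N, time in s.
With the tool pointing down it reaches from about 0.275 to 0.825 m from the base axis. Payload 4.9 kg.
Tool frame: the origin (TCP) lies midway between the tips of the shut fingers; the grasp point (between the pads) lies 19 mm behind it (grip_point_offset is the distance from the TCP to the grasp point, in m); z points along the fingers, y is the line along which they close (so a half turn about z gives the same grasp; the last joint's range is limited). The gripper opens to 85 mm and grips with 20 to 120 N. Pads are 22 mm wide; open, the fingers measure 114 mm over their backs; the gripper's body (76 mm by 85 mm) begins 54 mm behind the grasp point. The pads swing forward as they close: fully open they stand 13 mm farther back than shut.
Start: joints at [-1.364, 0.326, -0.193, 1.052, 0, 1.437], TCP at [0.184, -0.518, 0.231] pointing down, gripper open.
Joint ranges: [-2.65, 2.65], [-0.97, 1.79], [-1.3, 1.35], [-1.93, 2.1], [-1.47, 1.37], [-3.14, 3.14]. Speed limits (rad/s): [2.57, 2.57, 3.14, 3.14, 3.14, 3.14].

INTERFACE

Orientations are given as a rotation vector (axis times angle).
In Python, from cell import * gives the robot as it stands. Calls block until the motion is done:
- movep(position, orientation): joint-space move of the TCP to a pose.
- move_l(position, velocity=0.15, rot=None, until_force=None): straight line of the TCP; rot=None keeps the orientation; velocity is the mean speed in m/s. With until_force (N) it stops when the force on the tool has changed by that much, and returns True; else False.
- set_joints(angles): joint-space move.
- let_go() and grab(newtons=None): open the fingers fully, or close them until they stop; newtons is the grip in N (None keeps the last).
- sleep(seconds).
- ik(position, orientation): joint angles nearest the present ones, or None.
- get_state(): the state.
- grab_frame(name): name is "scene" or "top" or "wrist"; returns a dict with "img" (420x560x3 uint8, red, green, blue), "fx", "fy", "cx", "cy" (pixels), "cam_to_world" (4x4, takes a point from camera to world coordinates); the wrist camera has in their place "T_tool_cam" (4x4, takes a point from camera to tool coordinates, whose origin is the TCP and whose axes are the flange's). Camera axes: x right, y down, z forward; pixel columns grow to the right and rows downward; lengths in m; the calibration is good to about 2 mm. A picture is of the moment at which its call begins: read the wrist's pose just before it. There is no depth.
A pose or a line that the arm cannot do raises MotionError and nothing moves.
- sign_off(): hands the job in; it is judged then, once.
Trained networks look in the newest picture that a camera, given by its name, has taken for a name from the list of things; names that differ only in an ending like _2 or _b are one class to them, and where a whole thing is asked for, a point or a joint stands for the part that bears it (a point fixed in the world has none). Each returns a list of dicts, best first, with "score" (0 to 1); they miss things now and then, are a little off and sometimes report something else, mostly with a low value. They report only what shows in the picture. A call takes as long as a camera call. They do not tell look-alikes from the thing itself.
- spot_in(camera, name): "centre" ([column, row] in pixels, amid what is visible of it).
- silhouettes(camera, name): "mask" (420x560 bool, what is visible of it) and "centre" ([column, row] in pixels, amid what is visible of it).
- tip_of(camera, name): "centre" ([column, row] in pixels: a listed point, or the origin of a listed thing).
The state is a dict: "clock": time; "q": joint angles; "joint_velocities": joint speeds; "tau": joint torques, N m; "position": TCP position; "eef_rot": TCP orientation; "contact_force": force on the tool from outside, world axes, zero at the start; "wrist_torque": the same for the moment, N m; "finger_gap": opening from 0.0 (shut) to 1.0 (fully open); "grasp_force": force on a finger pad.
Only numpy, scipy, OpenCV 4.12 (cv2) and the standard library are available. Lean on these libraries where they do the work, as an engineer would, in place of code of your own. Each camera call takes 0.05 s, during which the arm holds its last target. There are 200 camera calls.

TASK

Get the stirrer ready for its next run: lift the scraper up off its hook, wipe every brown resin chip off the white plate into the catch tray with it (no fingers on chips lying on the plate; a chip that strays onto the bench may be picked up and must end in the tray too), and hang the scraper back on its hook. Then lift each vessel off the rack and set it down gently, upright, in the middle of the ring of its own colour. Never tip or drop a vessel, and leave the other bottles, jars, jug and dish where they are.

Things in the scene. Friction and masses are not known exactly. Their poses are not given: they have to be found in the camera images.
- scraper: Orange-handled scraper, hung by its collar, stem between two prongs. Origin: middle of the blade's lower edge; z up the handle, y along the blade. Dark blade 10 (x) by 100 mm (y), z 0-30; stem 14 x 16 to z 85; orange collar 44 x 44, z 85-91; orange grip 22 (x) by 24 (y), z 91-139, held from above. It can rise under 50 mm before the blade meets the prongs, then must be drawn out past the tips
- hook_seat (a point): Seat of the scraper's hook on a white stand: midway between two steel prongs, level with their tops (150 mm up). Prongs run along x, 8 mm wide, 26 mm apart; tips 29 mm to -x turn up 10 mm; the block on the post, 38 mm and more to +x, ends 4 mm above the seat. Hung up, the scraper's origin is 85 mm under this point, blade along y (either way round)
- plate (a point): Centre of the upper face of the stirrer's white plate, 65 mm above the bench. Plate 270 mm clear along x (long side), y from -85 to +83 mm. Its short sides (x = +-137) and its +y side have a guard rim 8 mm high; the -y side is open and the catch tray lies below it
- tray (a point): Steel catch tray fixed to the blue stirrer: centre of its inner floor, axes as the plate's. Inside 282 mm (x) by 102 mm (y), walls 4 mm thick, their tops 44 mm above this floor (17 mm below the plate's face). It starts right at the plate's open edge
- rack: White rack with three steel forks side by side along y, 96 mm apart (y = -96, 0, 96 mm), origin on the bench under the middle fork's seat. Prongs run along x, tops 150 mm above the bench, gap 52 mm, prongs 8 mm wide, tips 42 mm towards -x and turned up 10 mm; cross bar 51 mm to +x, its top 2 mm above the prongs
- vessel_blue: Closed steel vessel with blue lid, hanging by its lid's flange in one of the rack's forks (which one varies; may be absent). Origin: centre of its underside, z up. Steel body diameter 42 mm, z 0 to 62; blue flange diameter 68 mm, z 62 to 68; blue knob diameter 22 mm, z 68 to 108, to be held from above. It can be lifted straight up out of its fork
- ring_blue (a point): Centre of the blue ring (52 mm across) painted on the stirrer's white plate, on the plate's face; the blue vessel belongs here
- vessel_green: Closed steel vessel with green lid, hanging by its lid's flange in one of the rack's forks (which one varies; may be absent). Origin: centre of its underside, z up. Steel body diameter 42 mm, z 0 to 62; green flange diameter 68 mm, z 62 to 68; green knob diameter 22 mm, z 68 to 108, to be held from above. It can be lifted straight up out of its fork
- ring_green (a point): Centre of the green ring (52 mm across) painted on the stirrer's white plate, on the plate's face; the green vessel belongs here
- vessel_yellow: Closed steel vessel with yellow lid, hanging by its lid's flange in one of the rack's forks (which one varies; may be absent). Origin: centre of its underside, z up. Steel body diameter 42 mm, z 0 to 62; yellow flange diameter 68 mm, z 62 to 68; yellow knob diameter 22 mm, z 68 to 108, to be held from above. It can be lifted straight up out of its fork
- ring_yellow (a point): Centre of the yellow ring (52 mm across) painted on the stirrer's white plate, on the plate's face; the yellow vessel belongs here
- chip1: Brown chip of dried resin, 16 x 14 x 8 mm (x, y, z), lying on the plate at the start (may be absent). Origin: centre of its underside
- chip2: Brown chip of dried resin, 18 x 13 x 7 mm (x, y, z), lying on the plate at the start (may be absent). Origin: centre of its underside
- chip3: Brown chip of dried resin, 15 x 15 x 8 mm (x, y, z), lying on the plate at the start (may be absent). Origin: centre of its underside
- chip4: Brown chip of dried resin, 20 x 14 x 7 mm (x, y, z), lying on the plate at the start (may be absent). Origin: centre of its underside
- chip5: Brown chip of dried resin, 16 x 16 x 7 mm (x, y, z), lying on the plate at the start (may be absent). Origin: centre of its underside
- amber_bottle: Amber reagent bottle, 60 mm across, 120 mm tall, standing on the bench; not part of the job, leave it alone. Origin: centre of its underside
- bluecap_jar: Glass jar with blue cap, 64 mm across, 85 mm tall, standing on the bench; not part of the job, leave it alone. Origin: centre of its underside
- jug: Clear plastic jug with a handle, 96 mm across, 130 mm tall, standing on the bench; not part of the job, leave it alone. Origin: centre of its underside
- sample_jar: Small glass sample jar with white cap, 40 mm across, 40 mm tall, standing on the bench; not part of the job, leave it alone. Origin: centre of its underside
- weigh_dish: White weighing dish, 80 mm across, 18 mm tall, standing on the bench; not part of the job, leave it alone. Origin: centre of its underside
Things that resemble listed ones, but are neither listed nor needed, are in the scene too. There is more than one size of the vessel_green; the one meant has the size given above.

How it is judged:
On the way, in this order (a step that is already met when the one before it is completed fails the run):
1. the scraper is lifted off and clear of its hook (horizontal distance between scraper and hook_seat above 0.07 m and contact force between scraper and the fingers above 0.5 N), for 0.2 s.
2. no chip is left on the plate, and the scraper is still off its hook (z of each of chip1, chip2, chip3, chip4, chip5 in the frame of plate below -0.012 m and horizontal distance between scraper and hook_seat above 0.07 m), for 0.2 s.
3. the scraper hangs on its hook again, released (horizontal distance between scraper and hook_seat below 0.02 m and z of scraper in the frame of hook_seat between -0.092 and -0.079 m and angle between scraper's own z axis and vertical below 0.2 rad and linear speed of scraper below 0.05 m/s and contact force between scraper and the fingers below 0.1 N), for 0.3 s.
4. every vessel present stands on the ring of its colour, released (horizontal distance between vessel_blue and ring_blue below 0.012 m and z of vessel_blue in the frame of ring_blue between -0.004 and 0.005 m and angle between each of vessel_blue, vessel_green, vessel_yellow's own z axis and vertical below 0.1 rad and linear speed of each of vessel_blue, vessel_green, vessel_yellow below 0.05 m/s and contact force between each of vessel_blue, vessel_green, vessel_yellow and the fingers below 0.1 N and horizontal distance between vessel_green and ring_green below 0.012 m and z of vessel_green in the frame of ring_green between -0.004 and 0.005 m and horizontal distance between vessel_yellow and ring_yellow below 0.012 m and z of vessel_yellow in the frame of ring_yellow between -0.004 and 0.005 m), for 0.2 s.
At the end, for the whole second after the job is handed in: Every chip lies in the tray; the scraper hangs released on its hook (within 20 mm of the seat, collar on the prongs, tilt under 0.2 rad); each vessel stands released, at rest, upright within 0.1 rad, its centre within 12 mm of its ring's centre (all of step 3 and all of step 4 and x of chip1 in the frame of tray between -0.145 and 0.145 m and y of chip1 in the frame of tray between -0.055 and 0.055 m and z of chip1 in the frame of tray between -0.006 and 0.04 m and linear speed of each of chip1, chip2, chip3, chip4, chip5 below 0.05 m/s and x of chip2 in the frame of tray between -0.145 and 0.145 m and y of chip2 in the frame of tray between -0.055 and 0.055 m and z of chip2 in the frame of tray between -0.006 and 0.04 m and x of chip3 in the frame of tray between -0.145 and 0.145 m and y of chip3 in the frame of tray between -0.055 and 0.055 m and z of chip3 in the frame of tray between -0.006 and 0.04 m and x of chip4 in the frame of tray between -0.145 and 0.145 m and y of chip4 in the frame of tray between -0.055 and 0.055 m and z of chip4 in the frame of tray between -0.006 and 0.04 m and x of chip5 in the frame of tray between -0.145 and 0.145 m and y of chip5 in the frame of tray between -0.055 and 0.055 m and z of chip5 in the frame of tray between -0.006 and 0.04 m); the robot touches nothing.
It fails at once if a bystander is shifted more than 30 mm (distance of any of amber_bottle, bluecap_jar, jug, sample_jar, weigh_dish from where it was at the start of the episode above 0.03 m).
It fails at once if a vessel is tipped over (more than 0.6 rad) (angle between any of vessel_blue, vessel_green, vessel_yellow's own z axis and vertical above 0.6 rad).
It fails at once if a vessel is let fall instead of set down (faster than 0.6 m/s out of the fingers) ((linear speed of vessel_blue above 0.6 m/s and contact force between vessel_blue and the fingers below 0.1 N) or (linear speed of vessel_green above 0.6 m/s and contact force between vessel_green and the fingers below 0.1 N) or (linear speed of vessel_yellow above 0.6 m/s and contact force between vessel_yellow and the fingers below 0.1 N)).
It fails at once if the fingers touch a chip that lies on the plate ((contact force between chip1 and the fingers above 0.5 N and x of chip1 in the frame of plate between -0.137 and 0.137 m and y of chip1 in the frame of plate between -0.08 and 0.083 m and z of chip1 in the frame of plate between -0.004 and 0.006 m) or (contact force between chip2 and the fingers above 0.5 N and x of chip2 in the frame of plate between -0.137 and 0.137 m and y of chip2 in the frame of plate between -0.08 and 0.083 m and z of chip2 in the frame of plate between -0.004 and 0.006 m) or (contact force between chip3 and the fingers above 0.5 N and x of chip3 in the frame of plate between -0.137 and 0.137 m and y of chip3 in the frame of plate between -0.08 and 0.083 m and z of chip3 in the frame of plate between -0.004 and 0.006 m) or (contact force between chip4 and the fingers above 0.5 N and x of chip4 in the frame of plate between -0.137 and 0.137 m and y of chip4 in the frame of plate between -0.08 and 0.083 m and z of chip4 in the frame of plate between -0.004 and 0.006 m) or (contact force between chip5 and the fingers above 0.5 N and x of chip5 in the frame of plate between -0.137 and 0.137 m and y of chip5 in the frame of plate between -0.08 and 0.083 m and z of chip5 in the frame of plate between -0.004 and 0.006 m)).
Of chip1, chip2, chip3, chip4, chip5 only 3 to 5 are there at a start; the rules pass over those that are not, and their reading is None.
Of vessel_blue, vessel_green, vessel_yellow only 2 to 3 are there at a start; the rules pass over those that are not, and their reading is None.
At some moment in a run one of chip1, chip2, chip3, chip4, chip5 may be knocked a few centimetres aside while the robot is not near it.
It also fails if it takes over 208 s, if anything falls off the work surface, if the arm or the gripper's body presses on something with over 40 N, if the wrist force passes 120 N, or if a joint passes its speed limit or range.

## Working session

There is one attempt and no reset: what is moved stays moved. The work goes in short steps, each a Python script; the robot and the scene stay as the last script left them, time stands still between calls to the robot, and variables do not carry over. Pictures are saved under pics/ and viewed, at most 14 in all, crops included, and the job is handed in when it is done.

```bash
mkdir -p pics; ls; cat > h.py <<'E'
from cell import *
import numpy as np, cv2
from scipy.spatial.transform import Rotation as R
def frame(name):
    s=get_state(); f=grab_frame(name)
    if name=="wrist":
        T=np.eye(4);T[:3,:3]=R.from_rotvec(s["eef_rot"]).as_matrix();T[:3,3]=s["position"]
        f["cam_to_world"]=T@np.array(f["T_tool_cam"])
    f["T"]=np.array(f["cam_to_world"]);return f
def ray(f,px,z):
    d=f["T"][:3,:3]@np.array([(px[0]-f["cx"])/f["fx"],(px[1]-f["cy"])/f["fy"],1.]);o=f["T"][:3,3]
    return o+d*(z-o[2])/d[2]
def proj(f,p):
    c=np.linalg.inv(f["T"])@np.append(p,1); return np.array([f["fx"]*c[0]/c[2]+f["cx"],f["fy"]*c[1]/c[2]+f["cy"]])
def save(f,n,crop=None,s=1):
    im=f["img"][:,:,::-1]
    if crop: im=im[crop[1]:crop[3],crop[0]:crop[2]]
    cv2.imwrite("pics/"+n,cv2.resize(im,None,fx=s,fy=s,interpolation=cv2.INTER_CUBIC))
def down(yaw): # tool z down, tool y axis at angle yaw+90deg from world x
    return (R.from_euler('z',yaw)*R.from_rotvec([np.pi,0,0])).as_rotvec()
E
cat > a.py <<'E'
from h import *
np.set_printoptions(precision=4,suppress=True)
s=get_state();print(s)
Z={'hook_seat':.15,'plate':.065,'tray':.004,'rack':0,'ring_blue':.065,'ring_green':.065,'ring_yellow':.065,'scraper':.065,'vessel_blue':.088,'vessel_green':.088,'vessel_yellow':.088,'chip1':.065,'amber_bottle':0,'bluecap_jar':0,'jug':0,'sample_jar':0,'weigh_dish':0}
for c in ["scene","top"]:
    f=frame(c);save(f,c+"0.png",s=1.4);print(c,f["T"],f["fx"])
    for n,z in Z.items():
        print(n,[(round(d["score"],2),np.round(d["centre"]),ray(f,d["centre"],z)) for d in tip_of(c,n)[:6]])
E
python3 a.py
```

```text
pics
{'clock': 0.0, 'q': array([-1.3642,  0.3269, -0.1936,  1.052 , -0.    ,  1.4366]), 'joint_velocities': array([-0.0015, -0.0004,  0.001 ,  0.0017,  0.0003, -0.0013]), 'tau': array([ -0.0011, -44.3396,  26.2442,   0.0155,  -0.0003,   0.    ]), 'position': array([ 0.1837, -0.5178,  0.2305]), 'eef_rot': array([-3.0944, -0.5324,  0.0002]), 'contact_force': array([ 0.182 , -0.1463,  0.4559]), 'wrist_torque': array([-0.0205,  0.0231,  0.01  ]), 'grasp_force': 0.0, 'finger_gap': 0.9993118476679957}
scene [[ 0.8543  0.3211 -0.4087  0.9292]
 [ 0.5192 -0.4912  0.6994 -0.7712]
 [ 0.0238 -0.8097 -0.5864  0.7873]
 [ 0.      0.      0.      1.    ]] 445.5918871744621
hook_seat [(0.74, array([192., 319.]), array([ 0.5188, -0.3914,  0.15  ])), (0.49, array([364., 164.]), array([0.5595, 0.3004, 0.15  ]))]
plate [(0.92, array([293., 266.]), array([ 0.5596, -0.0916,  0.065 ])), (0.38, array([355., 183.]), array([0.533 , 0.3263, 0.065 ]))]
tray [(0.94, array([251., 318.]), array([ 0.5337, -0.2315,  0.004 ]))]
rack [(0.7, array([352., 205.]), array([0.5391, 0.3025, 0.    ]))]
ring_blue [(0.68, array(
[... 3275 characters left out ...]
])), (0.52, array([323., 211.]), array([ 0.4552, -0.0919,  0.065 ])), (0.51, array([326., 152.]), array([ 0.6038, -0.1003,  0.065 ])), (0.45, array([334., 187.]), array([ 0.5155, -0.1192,  0.065 ]))]
amber_bottle [(0.72, array([408., 281.]), array([ 0.2748, -0.3227,  0.    ]))]
bluecap_jar [(0.79, array([170., 245.]), array([0.3644, 0.3048, 0.    ]))]
jug [(0.79, array([122., 242.]), array([0.3723, 0.4321, 0.    ])), (0.15, array([321., 212.]), array([ 0.456 , -0.0933,  0.    ]))]
sample_jar [(0.6, array([328., 154.]), array([ 0.6128, -0.1107,  0.    ])), (0.58, array([225., 248.]), array([0.3574, 0.1611, 0.    ]))]
weigh_dish [(0.89, array([414., 252.]), array([ 0.3529, -0.3398,  0.    ]))]
```

View pics/scene0.png

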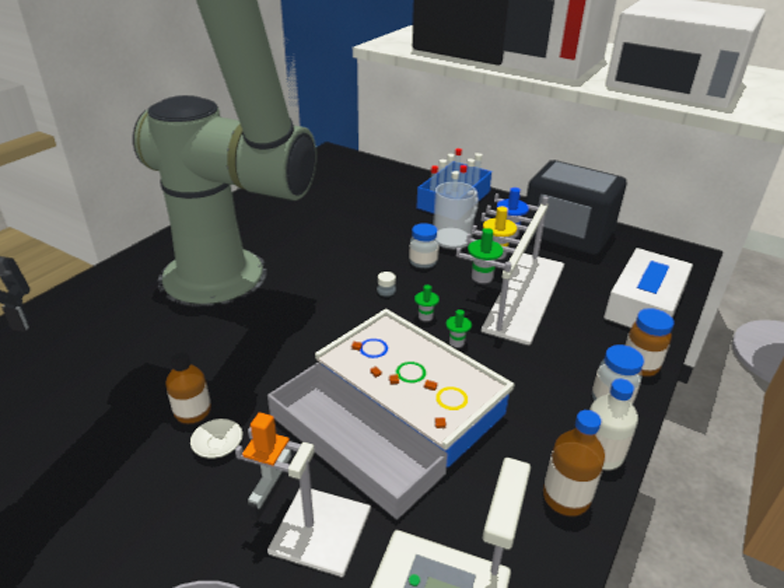

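View pics/top0.png

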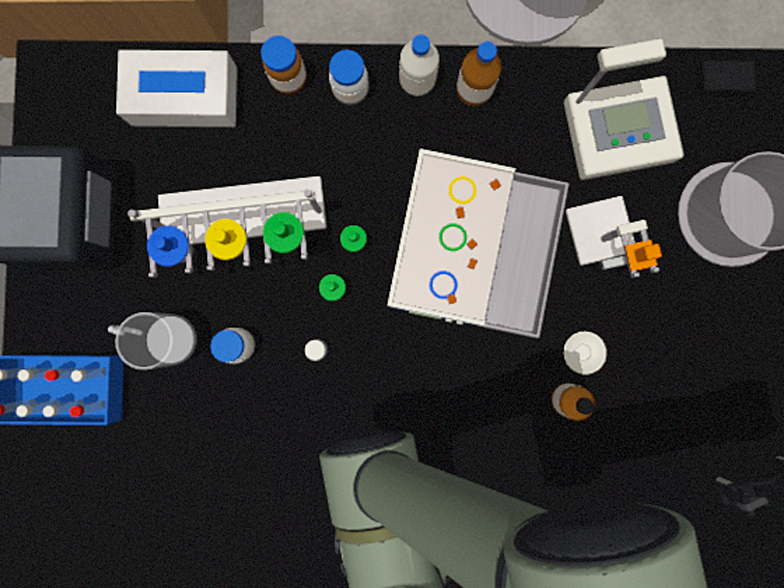

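The scene view shows all three vessels on the rack (blue, yellow, green), with two small green look-alike vessels beside it. There are five chips on the plate, and the scraper hangs on the right. In the top view the rings are at about (318,205), (323,170) and (330,136), and the scraper is at (457,181). Next I'll look from close by.

```bash
cat > b.py <<'E'
from h import *
np.set_printoptions(precision=4,suppress=True)
def look(tag,p,d,names):
    movep(p,down(np.pi+d)); f=frame("wrist"); save(f,"w_%s.png"%tag,s=1.4)
    print(tag,get_state()["position"],"cam at",f["T"][:3,3])
    np.save("w_%s.npy"%tag,dict(f),allow_pickle=True)
    for n,z in names:
        print(n,[(round(d["score"],2),np.round(d["centre"]),ray(f,d["centre"],z)) for d in tip_of("wrist",n)[:5]])
q=get_state();move_l([.184,-.518,.40])
look("hook",[.47,-.39,.42],0,[('hook_seat',.15),('scraper',.065)])
look("plate",[.50,-.1,.46],0,[('plate',.065),('ring_blue',.065),('ring_green',.065),('ring_yellow',.065),('chip1',.068),('tray',.004)])
look("rack",[.47,.28,.46],0,[('rack',0),('vessel_blue',.088),('vessel_green',.088),('vessel_yellow',.088)])
E
python3 b.py
```

```text
hook [ 0.4696 -0.3903  0.4199] cam at [ 0.394  -0.3898  0.5622]
hook_seat [(0.72, array([467., 273.]), array([ 0.6051, -0.1575,  0.15  ])), (0.46, array([465., 210.]), array([ 0.5236, -0.1722,  0.15  ]))]
scraper [(0.58, array([272., 192.]), array([ 0.5239, -0.3979,  0.065 ]))]
plate [ 0.5001 -0.1012  0.4595] cam at [ 0.4245 -0.1004  0.6021]
plate [(0.85, array([282., 189.]), array([ 0.5608, -0.0954,  0.065 ])), (0.51, array([272., 243.]), array([ 0.6481, -0.1097,  0.065 ]))]
ring_blue [(0.65, array([294., 133.]), array([ 0.4783, -0.078 ,  0.065 ]))]
ring_green [(0.68, array([284., 192.]), array([ 0.5654, -0.0922,  0.065 ]))]
ring_yellow [(0.89, array([273., 242.]), array([ 0.6464, -0.1091,  0.065 ])), (0.5, array([115.,  44.]), array([ 0.3622, -0.3179,  0.065 ]))]
chip1 [(0.69, array([235., 252.]), array([ 0.6617, -0.1684,  0.068 ])), (0.6, array([258., 160.]), array([ 0.5161, -0.1296,  0.068 ])), (0.59, array([286., 111.]), array([ 0.4486, -0.0893,  0.068 ])), (0.53, array([264., 182.]), array([ 0.5488, -0.1221,  0.068 ])), (0.46, array([274., 222.]), array([ 0.6112, -0.1073,  0.068 ]))]
tray [(0.61, array([199., 167.]), array([ 0.5394, -0.2301,  0.004 ]))]
rack [0.4705 0.279  0.46  ] cam at [0.3947 0.2797 0.6023]
rack []
vessel_blue []
vessel_green [(0.91, array([165., 198.]), array([0.538 , 0.1166, 0.088 ])), (0.87, array([225., 209.]), array([0.556 , 0.2016, 0.088 ])), (0.63, array([186., 143.]), array([0.4598, 0.1523, 0.088 ]))]
vessel_yellow [(0.92, array([286., 199.]), array([0.5404, 0.2904, 0.088 ]))]
```

View pics/w_hook.png

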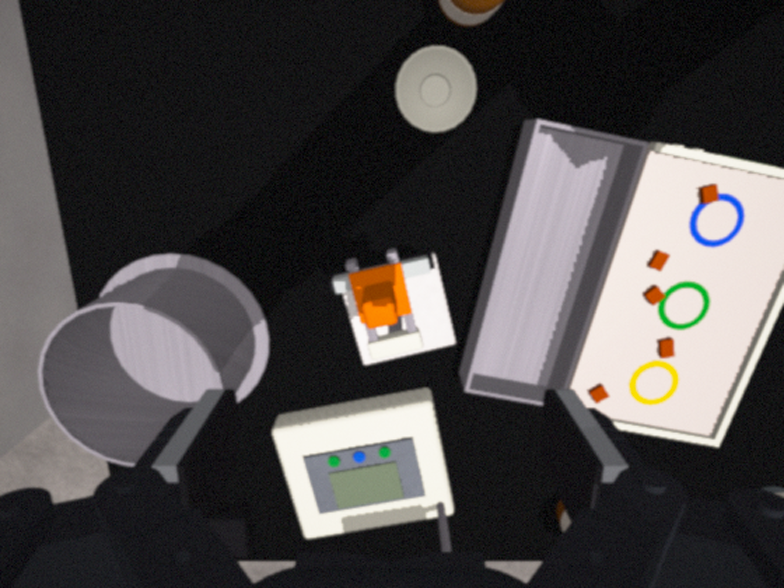

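View pics/w_plate.png

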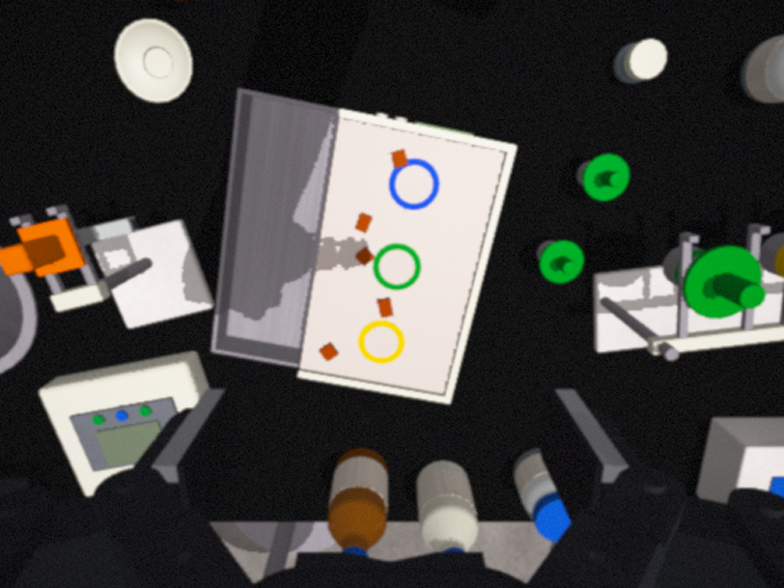

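View pics/w_rack.png

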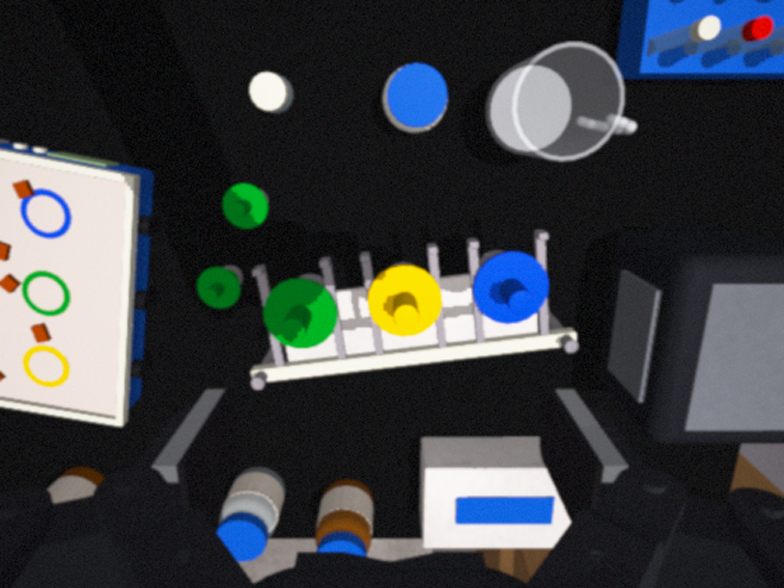

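The wrist views show the collar at about (271,209) in the hook view, and the rings and five chips on the plate. In the rack view the vessels are at (214,223) green, (289,213) yellow and (364,205) blue. I'll refine these by fitting the known shapes to colour masks.

```bash
cat > fit.py <<'E'
from h import *
from scipy.optimize import minimize
HUE={'orange':(8,16),'yellow':(20,35),'green':(50,75),'blue':(100,125),'brown':(3,14)}
def cmask(f,col,smin=150,vmin=60):
    h=cv2.cvtColor(f["img"],cv2.COLOR_RGB2HSV);a,b=HUE[col]
    return ((h[...,0]>=a)&(h[...,0]<=b)&(h[...,1]>=smin)&(h[...,2]>=vmin)).astype(np.uint8)
def near(m,px):
    n,l,st,c=cv2.connectedComponentsWithStats(m)
    ok=[i for i in range(1,n) if st[i,4]>15]
    i=min(ok,key=lambda i:np.hypot(*(c[i]-px))); return (l==i).astype(np.uint8)
A=np.linspace(0,2*np.pi,40)
disc=lambda r,z:np.c_[r*np.cos(A),r*np.sin(A),0*A+z]
box=lambda a,b,z:np.array([[s*a/2,t*b/2,z] for s in(1,-1) for t in (1,-1)])
VES=[np.r_[disc(.034,.150),disc(.034,.156)],np.r_[disc(.011,.156),disc(.011,.196)]]
SCR=[np.r_[box(.044,.044,.150),box(.044,.044,.156)],np.r_[box(.022,.024,.156),box(.022,.024,.204)]]
S=4
def render(f,parts,p):
    m=np.zeros((420*S,560*S),np.uint8);c,s=np.cos(p[2]),np.sin(p[2])
    for P in parts:
        W=P@np.array([[c,s,0],[-s,c,0],[0,0,1]])+[p[0],p[1],0]
        q=np.array([proj(f,w) for w in W]); h=cv2.convexHull(((q+.5)*S).astype(np.int32)); cv2.fillConvexPoly(m,h,1)
    return cv2.resize(m.astype(np.float32),(560,420),interpolation=cv2.INTER_AREA)
def fit(f,mask,parts,p0,yaw=False):
    n=3 if yaw else 2; p0=np.array(p0,float); sc=np.array([.01,.01,.2])[:n]
    g=lambda v:np.abs(render(f,parts,np.r_[p0[:n]+v*sc,p0[n:]])-mask).sum()
    r=min((minimize(g,v,method='Nelder-Mead',options=dict(initial_simplex=np.r_[[v],v+np.eye(n)*.7],xatol=.01,fatol=.5)) for v in (np.zeros(n),np.full(n,.4))),key=lambda r:r.fun)
    return np.r_[p0[:n]+r.x*sc,p0[n:]],r.fun/mask.sum()
def ring(f,col,p):
    m=near(cv2.dilate(cmask(f,col,70,60),np.ones((3,3))),proj(f,p))
    c=max(cv2.findContours(m,cv2.RETR_EXTERNAL,cv2.CHAIN_APPROX_NONE)[0],key=len)
    e=cv2.fitEllipse(cv2.convexHull(c)); return ray(f,e[0],.065)[:2],e[1]
def chips(f):
    m=cmask(f,'brown',140,50); n,l,st,c=cv2.connectedComponentsWithStats(m)
    return [(ray(f,c[i],.069)[:2],st[i,4]) for i in range(1,n) if st[i,4]>15]
def plate_rect(f,p):
    h=cv2.cvtColor(f["img"],cv2.COLOR_RGB2HSV)
    m=(((h[...,2]>175)&(h[...,1]<60))|(cmask(f,'brown',120)>0)).astype(np.uint8)
    m=near(cv2.morphologyEx(m,cv2.MORPH_OPEN,np.ones((3,3))),proj(f,p))
    c=max(cv2.findContours(m,cv2.RETR_EXTERNAL,cv2.CHAIN_APPROX_NONE)[0],key=len)[:,0]
    return cv2.minAreaRect(np.array([ray(f,q,.071)[:2] for q in c],np.float32)*1000)
E
cat > c.py <<'E'
from fit import *
np.set_printoptions(precision=4,suppress=True)
W={k:np.load("w_%s.npy"%k,allow_pickle=True).item() for k in("hook","plate","rack")}
W["top"]=frame("top")
for k in("hook","top","plate"):
    f=W[k];m=near(cmask(f,'orange',150,90),proj(f,[.52,-.395,.17]));print("scraper",k,fit(f,m,SCR,[.52,-.395,.2],True))
for k in("rack","plate"):
  f=W[k]
  for c,p in(('green',[.55,.20]),('yellow',[.54,.29]),('blue',[.53,.39])):
    if k=="plate" and c!='green': continue
    m=near(cmask(f,c,150,50),proj(f,p+[.16]));print(c,k,m.sum(),fit(f,m,VES,p+[0]))
for k in("plate","hook","top"):
    f=W[k]
    for c,p in(('blue',[.48,-.078,.065]),('green',[.565,-.091,.065]),('yellow',[.646,-.108,.065])): print("ring",c,k,*ring(f,c,p))
    print(plate_rect(f,[.53,-.05,.065])); print([np.r_[a,b] for a,b in chips(f)])
E
python3 c.py
```

```text
scraper hook (array([ 0.5216, -0.3976,  0.2407]), np.float64(0.1709397810218978))
scraper top (array([ 0.5207, -0.4083,  0.5109]), np.float64(2.526209677419355))
scraper plate (array([ 0.522 , -0.3985,  0.2048]), np.float64(0.0479490022172949))
green rack 2040 (array([0.5548, 0.1965, 0.    ]), np.float64(0.06792279411764705))
yellow rack 2141 (array([0.5416, 0.2924, 0.    ]), np.float64(0.039701074264362445))
blue rack 2193 (array([0.5296, 0.3887, 0.    ]), np.float64(0.04984610123119015))
green plate 2340 (array([0.5537, 0.1961, 0.    ]), np.float64(0.08864850427350428))
ring blue plate [ 0.4761 -0.0763] (38.215782165527344, 39.276649475097656)
ring green plate [ 0.5625 -0.0934] (35.68341827392578, 36.697792053222656)
ring yellow plate [ 0.649  -0.1105] (34.04386520385742, 36.38248062133789)
((562.0595703125, -90.24041748046875), (176.8686981201172, 293.609130859375), 78.8167953491211)
[array([ 0.4507, -0.0913, 88.    ]), array([ 0.5148, -0.1281, 88.    ]), array([  0.5349,  -0.4396, 236.    ]), array([  0.5461,  -0.4711, 888.    ]), array([ 0.5501, -0.1276, 82.    ]), array([ 0.607
[... 776 characters left out ...]
11.    ]), array([  0.5502,  -0.1273, 107.    ]), array([  0.6072,  -0.1058, 122.    ]), array([ 0.6595, -0.1692, 96.    ]), array([ 0.8088, -0.1955, 22.    ])]
ring blue top [ 0.4749 -0.0751] (22.355417251586914, 22.719202041625977)
ring green top [ 0.5612 -0.0924] (22.085643768310547, 22.407516479492188)
ring yellow top [ 0.6475 -0.1092] (22.764970779418945, 22.993669509887695)
((560.0706787109375, -88.47276306152344), (175.6378173828125, 294.3460388183594), 78.60102844238281)
[array([ 0.8499,  0.2103, 20.    ]), array([ 0.6567, -0.1684, 33.    ]), array([ 0.6054, -0.105 , 35.    ]), array([ 0.5477, -0.1267, 25.    ]), array([ 0.5127, -0.1272, 27.    ]), array([ 0.4485, -0.0907, 24.    ])]
```

```bash
cat > d.py <<'E'
from fit import *
np.set_printoptions(precision=4,suppress=True)
s=.21; d=s-np.pi/2; rot=down(np.pi+d); P=np.array([.522,-.398])
movep([*P,.33],rot)
move_l([*P,.168],.1)
grab(80); st=get_state(); print("grip",st["finger_gap"],st["grasp_force"],st["position"],st["contact_force"])
np.save("hang.npy",np.r_[st["position"],st["eef_rot"]])
p=st["position"]; move_l(p+[0,0,.025],.05)
st=get_state(); print("lift",st["finger_gap"],st["grasp_force"],st["contact_force"])
u=np.array([np.cos(s),np.sin(s),0]); move_l(p+[0,0,.025]-.11*u,.1); move_l(p+[0,0,.14]-.11*u,.15)
print(get_state()["clock"])
f=frame("scene");save(f,"lift.png",(100,150,420,400),2)
E
python3 d.py
```

```text
grip 0.24273622828494207 78.36935520172119 [ 0.5221 -0.3981  0.1682] [-1.3873  1.0272  0.7922]
lift 0.24829228306797124 78.10678124427795 [-0.2144 -0.2101 -1.5695]
16.0083
```

View pics/lift.png

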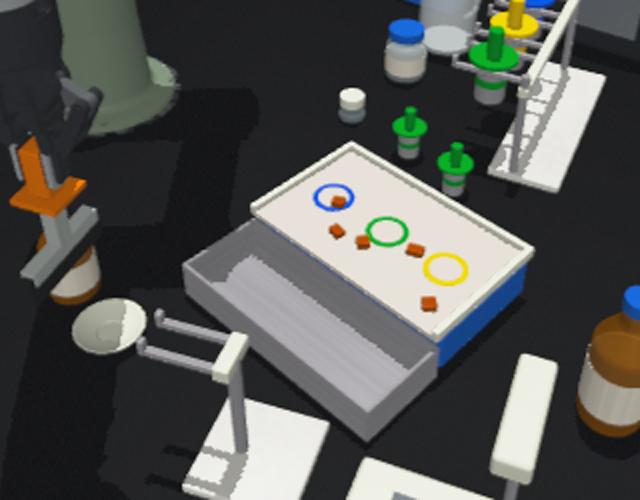

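The scraper is held upright, and the chip near the blue ring now lies inside it (crop (338,201)). I'll locate the chips again and wipe.

```bash
cat > w.py <<'E'
from fit import *
np.set_printoptions(precision=4,suppress=True)
YAW=-.195; C=np.array([.5622,-.0933]); M=R.from_euler('z',YAW).as_matrix()[:2,:2]
rot=down(np.pi+YAW)
topl=lambda f:np.array([(p+[.0015,-.0008]-C)@M for p,a in chips(f)])
def pos(x,y,z): return [*(C+M@[x,y]),z]
def seen(f):
    q=topl(f); return q[(abs(q[:,0])<.2)&(q[:,1]>-.3)&(q[:,1]<.15)]
def stroke(x,y0=.064,y1=-.105,zt=None):
    movep(pos(x,y0,.20),rot)
    hit=move_l(pos(x,y0,.160),.03,until_force=5); z=get_state()["position"][2]
    print("touch",hit,z,get_state()["finger_gap"])
    move_l(pos(x,y0,z+.0012),.02)
    move_l(pos(x,y1,z+.0012),.08); s=get_state();print("end",s["contact_force"],s["finger_gap"],s["clock"])
    move_l(pos(x,y1,.215),.15)
E
cat > e.py <<'E'
from w import *
print(seen(frame("top")))
p=get_state()["position"]; move_l([*p[:2],.34],.2)
movep(pos(-.076,.064,.26),rot)
for x in(-.076,): stroke(x)
f=frame("scene");save(f,"s1.png",(150,180,430,390),2.5);print(seen(frame("top")))
E
python3 e.py
```

```text
[[ 0.1092 -0.0558]
 [ 0.0463 -0.0036]
 [-0.0062 -0.036 ]
 [-0.0402 -0.0431]
 [-0.0751 -0.005 ]]
touch True 0.16808812648758942 0.24464079908989933
end [ 0.5262 -0.6308 -1.7936] 0.24157845469524014 21.825
[[ 0.1092 -0.0558]
 [ 0.0463 -0.0036]
 [-0.0062 -0.0361]]
```

View pics/s1.png

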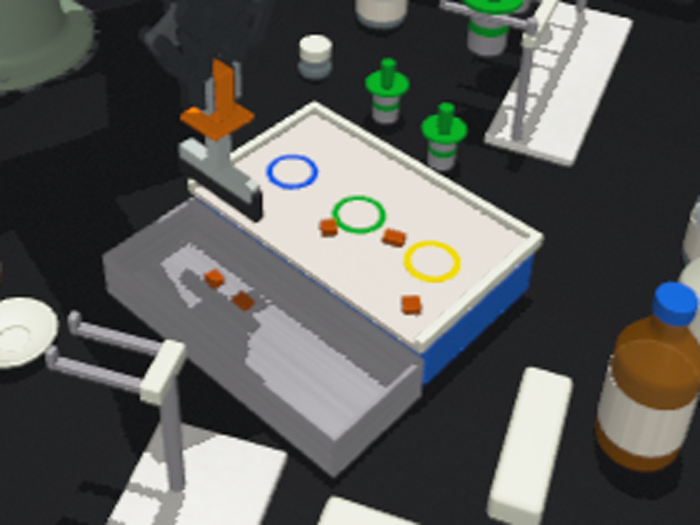

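The first stroke put two chips in the tray, and three remain on the plate.

```bash
cat > e2.py <<'E'
from w import *
stroke(.012); stroke(.079)
print(seen(frame("top")))
p=get_state()["position"]; move_l([*p[:2],.30],.2)
# hook geometry
h=np.load("hang.npy"); s=.21; u=np.array([np.cos(s),np.sin(s),0])
q=h[:3]+[0,0,.14]-.11*u; movep(q,h[3:])
f=frame("scene");save(f,"s2.png",(100,150,420,400),2.4);print(seen(frame("top")),get_state()["clock"])
t=frame("top");save(t,"t2.png",(230,80,530,260),2.6)
for c in ("hook_seat","tray"): print([(round(d["score"],2),ray(t,d["centre"],.15)) for d in tip_of("top",c)[:2]])
E
python3 e2.py
```

```text
touch True 0.16809060366436082 0.24809343166037148
end [-0.1551  0.1648 -1.2682] 0.24730346117039356 26.6833
touch True 0.1681085385880711 0.24191047674769398
end [-0.2934 -0.2373 -1.699 ] 0.24589420082258612 31.425
[[ 0.1127 -0.1261]
 [ 0.0301 -0.1053]]
[[ 0.0941 -0.1102]
 [ 0.0301 -0.105 ]
 [-0.0094 -0.1049]
 [-0.0466 -0.1053]
 [-0.0845 -0.1049]] 33.7333
[(0.55, array([ 0.5238, -0.3956,  0.15  ]))]
[(0.86, array([ 0.5156, -0.1932,  0.15  ])), (0.4, array([ 0.6265, -0.0978,  0.15  ]))]
```

View pics/s2.png

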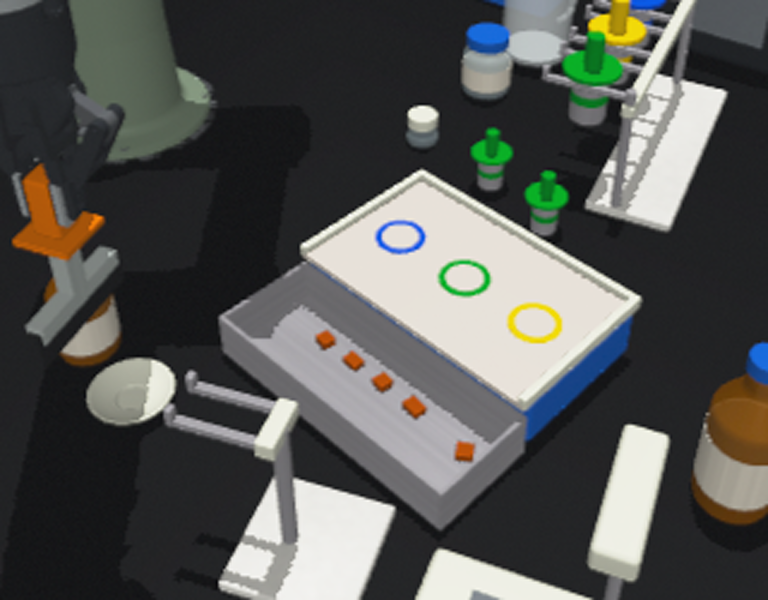

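View pics/t2.png

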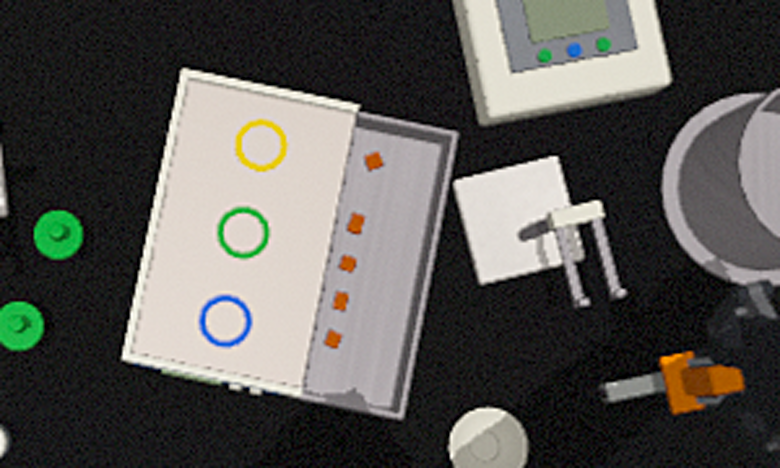

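All five chips lie in the tray (top crop x≈335–375, y≈160–340), and the hook prongs are clear and point at about 0.23 rad. I'll hang the scraper back.

```bash
cat > g.py <<'E'
from fit import *
np.set_printoptions(precision=4,suppress=True)
h=np.load("hang.npy"); p=h[:3]; s=.225; u=np.array([np.cos(s),np.sin(s),0])
move_l(p+[0,0,.14]-.11*u,.1); move_l(p+[0,0,.025]-.11*u,.12)
print(move_l(p+[0,0,.025],.07,until_force=10),get_state()["contact_force"])
print(move_l(p+[0,0,-.003],.03,until_force=5),get_state()["position"]-p)
let_go(); sleep(.5); move_l(p+[0,0,.17],.12)
f=frame("top");m=near(cmask(f,'orange',120,60),proj(f,[.52,-.395,.17]));print(m.sum(),fit(f,m,SCR,[.522,-.398,.21],True))
f=frame("scene");save(f,"hung.png",(120,220,320,400),3);print(get_state()["clock"])
E
python3 g.py
```

```text
False [-0.6849  0.492  -1.5949]
True [-0.0002  0.0002 -0.    ]
231 (array([ 0.5166, -0.397 ,  0.2766]), np.float64(0.9088203463203464))
40.5583
```

View pics/hung.png

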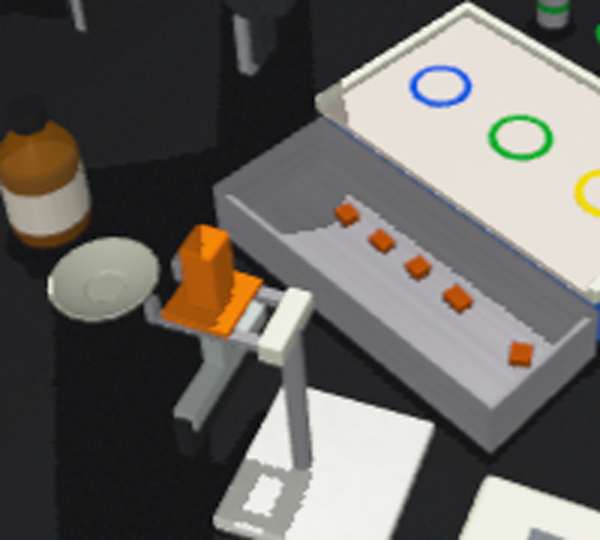

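The scraper hangs on its prongs again and is released (crop (210,290)). Now the vessels, green first.

```bash
cat > v.py <<'E'
from w import *
import sys
V={'green':[.5543,.1963],'yellow':[.5416,.2924],'blue':[.5296,.3887]}
G={'green':[.5625,-.0934],'yellow':[.649,-.1104],'blue':[.4761,-.0763]}
rr=down(np.pi+.131)
for c in sys.argv[1:]:
    v,g=V[c],G[c]
    p=get_state()["position"]; move_l([*p[:2],.345],.25)
    movep([*v,.30],rr); move_l([*v,.167],.12)
    grab(70); s=get_state(); print(c,"grip",s["finger_gap"],s["grasp_force"])
    move_l([*v,.19],.04); s=get_state(); print("lift",s["contact_force"],s["grasp_force"])
    move_l([*v,.345],.15)
    movep([*g,.33],rot); move_l([*g,.165],.12)
    hit=move_l([*g,.137],.02,until_force=4); s=get_state(); print("down",hit,s["position"],s["contact_force"])
    let_go(); sleep(.3); move_l([*g,.26],.12); print(get_state()["clock"])
p=get_state()["position"];move_l([*p[:2],.40],.2);movep([.5,-.1,.46],down(np.pi))
f=frame("wrist");save(f,"v_%s.png"%sys.argv[-1],s=1.4)
for c in sys.argv[1:]:
    m=near(cmask(f,c,150,50),proj(f,G[c]+[.135])); print(c,fit(f,m,[P-[0,0,.023] for P in VES],G[c]+[0]),G[c])
print(get_state()["clock"])
E
python3 v.py green
```

```text
green grip 0.23489724798022346 68.40514183044434
lift [ 1.0061  1.0881 -2.4828] 68.41695785522461
down True [ 0.5624 -0.0934  0.1444] [-0.461   0.6287  4.3671]
52.425
green (array([ 0.5606, -0.0929,  0.    ]), np.float64(0.08794619762027936)) [0.5625, -0.0934]
53.7667
```

```bash
python3 v.py yellow blue
```

```text
yellow grip 0.2363042063160892 68.36484789848328
lift [ 0.3118 -0.1321 -2.9765] 68.41066718101501
down True [ 0.6489 -0.1104  0.1444] [-0.4683 -0.3849  3.6466]
65.75
blue grip 0.23694980617703126 68.31334233283997
lift [ 0.0068  0.8963 -2.1126] 68.39043617248535
down True [ 0.476  -0.0763  0.1444] [-0.6034 -0.2031  4.8001]
78.1667
yellow (array([ 0.6506, -0.1104,  0.    ]), np.float64(0.13316743236345074)) [0.649, -0.1104]
blue (array([ 0.4775, -0.0758,  0.    ]), np.float64(0.08372106218792556)) [0.4761, -0.0763]
79.45
```

View pics/v_blue.png

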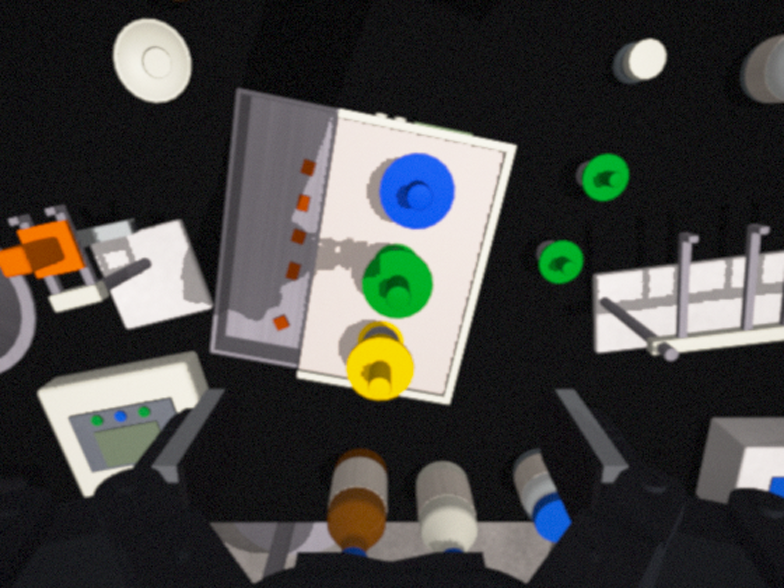

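The picture shows the three vessels standing on their rings, at about (298,137), (284,202) and (271,262). The five chips are in the tray and the scraper is on its hook at (35,178), just as before. I'll hand the job in.

```bash
python3 -c "
from cell import *
print(sign_off())"
```

```text
the job is handed in; nothing more can be done
None
```

I handed the job in at about 79 s of the 208 s allowed: all five chips are in the tray, the scraper hangs released on its hook, and the blue, green and yellow vessels stand upright within about 2 mm of their ring centres, though sign-off returned no verdict.

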